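# Clamp the power brick and trace its seam

## Robot

A 6-joint arm with a two-finger parallel gripper is mounted at the origin on the work surface. World frame = base frame: x ahead of the robot, y to its left, z up, the work surface at z = 0. Lengths are in mm, angles in rad, forces in N, time in s.
With the tool pointing down it reaches from about 350 to 975 mm from the base axis. Payload 7.1 kg.
Tool frame: the origin (TCP) lies midway between the tips of the shut fingers; the grasp point (between the pads) lies 19 mm behind it; z points along the fingers, y is the line along which they close (so a half turn about z gives the same grasp; the last joint's range is limited). The gripper opens to 88 mm and grips with 3 to 60 N. Pads are 20 mm wide; open, the fingers measure 115 mm over their backs; the gripper's body (75 mm by 178 mm) begins 61 mm behind the grasp point.
Start: joints at [1.189, 0.423, 1.63, -0, 1.089, -0.019], TCP at [221.776, 584.312, 222.675] pointing down, gripper open.
Joint ranges: [-3, 3], [-0.9, 2.11], [0.09, 2.58], [-1.31, 4.45], [0.11, 2.69], [-2.54, 2.54]. Speed limits (rad/s): [2.39, 2.39, 3.01, 3.14, 3.14, 3.14].

## Interface

Orientations are given as a rotation vector (axis times angle).
In Python, from workcell import get_obs, get_image, camera_params, close_job gives the robot as it stands.
- The arm moves only by the shell command python3 -m creep 'ROWS' [OPENING]. ROWS is a JSON object of lists of equal length, an entry for each row: "delta_pos": the shift along the tool's x, y, z in m, a list of three; "twist": the turn, a rotation vector about the tool's x, y, z in degrees, a list of three. A call has 1 to 20 rows; each row shifts and turns the commanded pose from where the row before left it, along the tool's axes as they then stand; what a row does not reach is not made up. A row lasts 1/12 s, in which the tool goes at most 41.7 mm and 7.16 degrees, less where a joint would pass 70% of its speed; a pose out of reach is approached as far as the arm can. A call with a gripper value outside its range is refused whole. OPENING is the opening, from 0 (shut) to 1 (fully open), set as the call begins (- or left out, the last holds). The fingers move at their own pace and stop on an object; the grip force is fixed at half the most. Time passes only in rows, so rows that do not move let the fingers close. It gives the time, the measured TCP pose, the force, the opening and the grip force at its end, in the units of the state.
- get_obs(): the state, without advancing time (a new reading comes with each control period).
- get_image(name): name is "scene" or "top" or "wrist"; returns (picture, depth): 420x560x3 uint8, red, green, blue; 420x560 float32, mm along the optical axis (not along the pixel's ray), 0 where there is no reading.
- camera_params(name): a dict with "camera_matrix" (3x3 intrinsics, pixels), "extrinsics" (4x4, takes a point from camera to world coordinates). Camera axes: x right, y down, z forward; pixel columns grow to the right and rows downward; lengths in mm; the calibration is good to about 2 mm. The wrist camera is an equidistant fisheye: a pixel r from the principal point sees the ray r / f radians off the axis. A picture is of the moment at which its call begins: read the wrist's pose just before it. camera_params takes no time and is no camera call; for the wrist camera it gives the pose at the moment of the call.
- close_job(): hands the job in; it is judged then, once.
The state is a dict: "t": time; "qpos": joint angles; "qvel": joint speeds; "joint_torque": joint torques, N m; "ee_pos": TCP position; "orientation": TCP orientation; "ft_force": force on the tool from outside, world axes, zero at the start; "moment": the same for the moment, N m; "width": finger opening in mm; "grasp_force": force on a finger pad.
Only numpy, scipy, OpenCV 4.12 (cv2) and the standard library are available. Lean on these libraries where they do the work, as an engineer would, in place of code of your own. Each camera call takes 0.05 s, during which the arm holds its last target. There are 200 camera calls.

## Task

Crank the bench vise's handle clockwise until the moving jaw grips the power brick firmly against the fixed jaw. Then take the spring-tipped probe from its stand and draw its tip slowly (a few centimetres per second) and lightly along the brick's top seam, over its whole length, from the end nearest the robot to the far end. Put the probe back upright in its stand and leave the brick clamped and the other things on the bench alone.

Things in the scene. Friction and masses are not known exactly. Their poses are not given: they have to be found in the camera images.
- vise: Grey vise fixed to the table, 290 mm along its own y, 110 mm wide (feet 150). Origin on the table, z up. Bed top at z 22 mm. Fixed steel jaw at the +y end: 100 mm wide, 25 thick, top at z 70, gripping face at y +100. Gear head (84 by 84, top z 55) with the crank at y -115. The brick stands loose on the bed between the jaws; clamped, its middle is at vise y +75 mm.
- jaw: Moving steel jaw, 100 mm wide, 36 mm thick, top 70 mm above the table, driven along the vise's +y by the crank: face at vise y = 6 mm + 3.8 mm per rad of crank. Its face plate stands on rubber springs: it gives up to 6 mm at 10 N per mm, then is hard. Origin: on the table plane below the middle of the unpressed face, which looks to the vise's +y.
- crank (a joint): Crank angle, rad, growing clockwise seen from above, which closes the jaw 3.8 mm per rad (24 mm a turn). Starts between 0 and 3. The jaw first bears on the brick at about 11.6; 12.5 is a firm grip (some 35 N); at about 13.2 the face's springs are fully pressed and it stops hard. Friction (0.3 Nm, 5 to 6 N at the knob) holds the crank and the grip where it is left.
- crank_grip (a point): Point on the axis of the crank's upright black knob (24 mm across, 48 tall, 77 to 125 mm above the table), 103 mm above the table, 55 mm from the crank's axis. The knob spins freely about its own upright axis, so it can be gripped from above and carried round without turning the gripper.
- crank_axis (a point): Centre of the circle the knob travels on: on the upright axis of the crank, 103 mm above the table.
- brick: Black plastic power brick, 120 mm long (own x, across the vise, +x away from the robot), 50 wide, 60 tall, 0.3 to 0.6 kg, at first loose with gaps to both jaws. Origin: centre of its underside. A 3 mm pale grey seam line runs end to end along the middle of its top (own y = 0). A black cable stub, 18 mm across, sticks out 16 mm at the far (+x) end.
- seam_near (a point): End of the top seam nearest the robot, on the top face (brick x = -60 mm).
- seam_far (a point): Far end of the top seam, on the top face (brick x = +60 mm).
- probe: Probe upright in its stand. Origin: centre of its collar's underside, which rests on the stand's top; z up along the handle. Collar 28 mm across from z 0 to 8 mm, black round handle 18 mm across from 8 to 93, steel shaft 8 mm across down to -40, thin sprung tip to -55. 80 g. Grip the handle about 50 mm above the origin.
- probe_tip (a point): The very end of the probe's round 6 mm tip, 55 mm below its origin. The tip is sprung: it gives up to 10 mm along the shaft, with 0.6 N at first and 3.6 N at the end, so hold it 2 to 7 mm pressed in while tracing.
- stand: Grey block fixed to the table, 80 by 80 mm and 75 mm tall, on the left or the right of the vise, with one upright hole 17 mm across (3 mm chamfer) in the middle of its top, 70 mm deep. Origin: centre of its underside.
- stand_mouth (a point): Centre of the stand's hole at its top face, 75 mm above the table.
- parts_bin: Pale open parts bin, 110 by 90 by 50 mm, fixed to the table on the other side of the vise from the stand. Leave alone.
- meter: Black multimeter lying flat, 150 by 75 by 32 mm. Leave alone.
- flux_jar: Jar, 60 mm across, 75 mm tall. Leave alone.
- magnifier: Black magnifying glass lying flat, lens 84 mm across, 100 mm handle. Leave alone.
- plug_adapter: White plug adapter, 75 by 45 by 35 mm, on the robot's side of the vise. Leave alone.
- circuit_board: Green circuit board lying flat beyond the vise, 100 by 70 mm, parts on it up to 20 mm tall. Leave alone.
- screwdriver: Screwdriver lying flat to the left of the vise. Leave alone.
Not all that is in view belongs to the job. Leave any purple or yellow look-alike of the stand alone.

How it is judged:
By the outcome, as a careful person would: the job done as asked, in the order asked, and still so for the second after the job is handed in, with the robot touching nothing.
It also fails if it takes over 72 s, if anything falls off the work surface, if the arm or the gripper's body presses on something with over 40 N, if the wrist force passes 120 N, or if a joint passes its speed limit or range.

## Working session

There is one attempt and no reset: what is moved stays moved. The work goes in short steps, Python scripts to look and compute and a shell command to move; the robot and the scene stay as the last step left them, time stands still between calls to the robot, and variables do not carry over. Pictures are saved under pics/ and viewed, at most 11 in all, crops included, and the job is handed in when it is done.

```bash
mkdir -p pics; ls
cat > h.py <<'E'
import numpy as np, cv2
from workcell import get_obs,get_image,camera_params
def snap(n):
    P=camera_params(n); im,d=get_image(n); np.savez(n+'.npz',im=im,d=d,K=P["camera_matrix"],T=P["extrinsics"]); return im,d
def load(n):
    z=np.load(n+'.npz'); return z['im'],z['d'],z['K'],z['T']
def ray(n,u,v,z):
    _,_,K,T=load(n); r=T[:3,:3]@np.array([(u-K[0,2])/K[0,0],(v-K[1,2])/K[1,1],1]); o=T[:3,3]; return o+r*(z-o[2])/r[2]
def cloud(n):
    im,d,K,T=load(n); v,u=np.mgrid[:420,:560]; p=np.stack([(u-K[0,2])/K[0,0]*d,(v-K[1,2])/K[1,1]*d,d],-1); return p@T[:3,:3].T+T[:3,3]
E
python3 - <<'E'
from h import *
for n in ['top','scene']:
    im,d=snap(n); cv2.imwrite(f'pics/{n}0.png',cv2.resize(im[...,::-1],(800,600)))
    print(n,camera_params(n))
o=get_obs();print(o)
E
```

```text
pics
top {'camera_matrix': array([[446.50279377,   0.        , 282.48279058],
       [  0.        , 446.50279377, 205.41453458],
       [  0.        ,   0.        ,   1.        ]]), 'extrinsics': array([[-7.77495595e-04, -9.90277638e-01,  1.39102821e-01,
         4.08215626e+02],
       [-9.99946556e-01,  2.20394524e-03,  1.01008997e-02,
        -4.43367730e+01],
       [-1.03092701e-02, -1.39087533e-01, -9.90226427e-01,
         1.24037075e+03],
       [ 0.00000000e+00,  0.00000000e+00,  0.00000000e+00,
         1.00000000e+00]])}
scene {'camera_matrix': array([[399.95178345,   0.        , 277.23612009],
       [  0.        , 399.95178345, 210.35647127],
       [  0.        ,   0.        ,   1.        ]]), 'extrinsics': array([[ 5.04488124e-01,  5.78902997e-01, -6.40595857e-01,
         1.30757272e+03],
       [ 8.63231167e-01, -3.22714874e-01,  3.88184315e-01,
        -5.04090547e+02],
       [ 1.79912523e-02, -7.48816687e-01, -6.62532931e-01,
         8.73623228e+02],
       [ 0.00000000e+00,  0.00000000e+00,  0.00000000e+00,
         1.00000000e+00]])}
{'t': 0.1, 'qpos': array([ 1.18898307e+00,  4.23736191e-01,  1.63060484e+00,  5.92219332e-06,
        1.08859897e+00, -1.90159302e-02]), 'qvel': array([-7.16108930e-05, -1.48287435e-03, -2.25652638e-03,  7.39567385e-04,
       -3.27005407e-04,  1.05719731e-03]), 'joint_torque': array([ 1.03785904e-03, -5.45617926e+01, -2.74325538e+01,  6.46189204e-02,
        1.87482673e-02,  1.22146952e-05]), 'ee_pos': array([221.60479463, 583.86092502, 222.00048866]), 'orientation': array([-5.66715281e-01, -3.08977610e+00,  2.07223319e-03]), 'ft_force': array([-1.0483448 , -0.13047619,  0.08255138]), 'moment': array([ 0.04971809,  0.01081199, -0.00870961]), 'grasp_force': 0.0, 'width': 88.0037267875124}
```

View pics/top0.png

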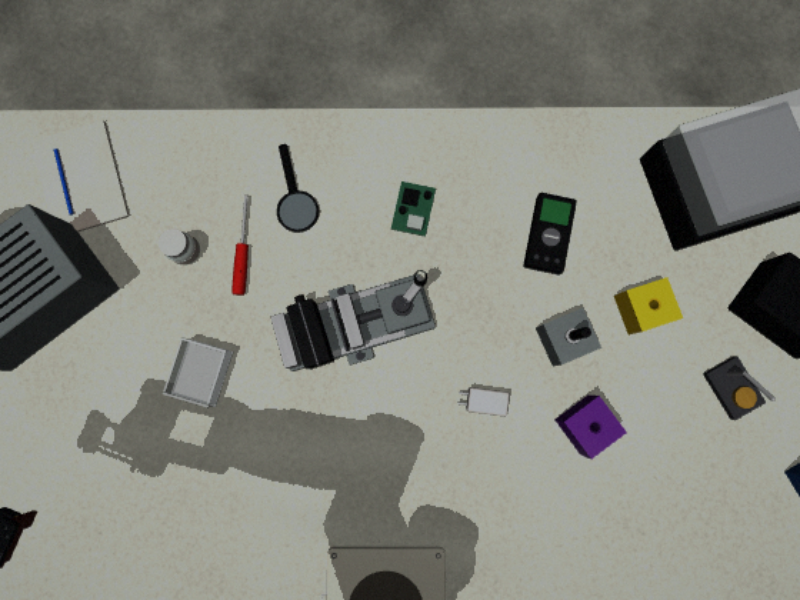

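View pics/scene0.png

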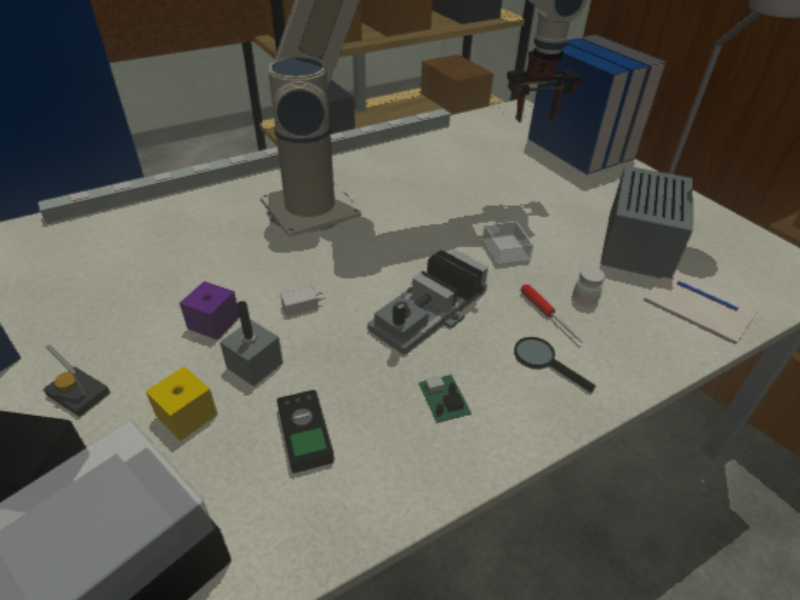

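The top view shows the vise at (355,320), its fixed jaw at the left, the brick at (310,330), the crank hub at (403,305) and the knob at (421,277). Three blocks could be the stand: grey with the black handle at (570,335), purple at (592,427) and yellow at (650,305). The grey one fits because it is grey and holds the probe. I'll confirm it in a crop and measure.

Run:
```python
from h import *
im,d,K,T=load('top')
c=im[175:265,180:450,::-1]; cv2.imwrite('pics/crop1.png',cv2.resize(c,(800,267),interpolation=cv2.INTER_CUBIC))
P=cloud('top'); z=P[...,2]
def rect(m,name):
    n,l,s,ce=cv2.connectedComponentsWithStats(m.astype(np.uint8))
    for i in range(1,n):
        if s[i,4]>15:
            q=P[l==i]; r=cv2.minAreaRect(q[:,:2].astype(np.float32)); print(name,s[i,4],np.round(ce[i]),np.round(np.median(q,0),1),'rect',np.round(r[0],1),np.round(r[1],1),round(r[2],1))
box=np.zeros(z.shape,bool); box[170:275,180:450]=1
V=box.copy(); V[:,310:]=0
S=box.copy(); S[:,:370]=0; S[:,422:]=0
rect(V&(abs(z-70)<5),'jaws70'); rect(V&(abs(z-82)<5),'brick82'); rect(V&(abs(z-55)<5),'head55'); rect(V&(z>110),'knob')
rect(S&(abs(z-75)<5),'stand75'); rect(S&(z>130),'probe')
rect(box&(abs(z-75)<5),'all75')
```

```text
jaws70 24 [286. 206.] [569.2 -41.7  73.6] rect [570.4 -42.5] [17.5 21.7] 54.4
jaws70 459 [243. 225.] [520.9  71.6  70.3] rect [522.   73.1] [100.2  36.4] 17.0
jaws70 26 [282. 213.] [553.2 -29.8  73.4] rect [553.2 -30.5] [27.8 13.8] 20.6
jaws70 357 [199. 238.] [486.7 187.8  70.4] rect [487.2 188.2] [99.8 25.2] 17.0
brick82 858 [216. 233.] [498.8 141.6  82.3] rect [499.  142.1] [119.6  50.8] 17.9
head55 794 [279. 215.] [543.2 -20.2  55. ] rect [545.8  -7. ] [ 83.3 130.1] 17.2
head55 17 [210. 208.] [567.6 159.4  58.3] rect [567.4 164.5] [11.  16.7] 2.7
knob 37 [294. 194.] [591.3 -59.8 120.2] rect [508.  -58.7] [ 20.6 200.5] 87.7
stand75 788 [399. 235.] [ 490.6 -334.1   75.1] rect [ 493.7 -338.6] [79.6 81.7] 22.7
probe 72 [408. 233.] [ 492.8 -334.9  167.1] rect [ 448.1 -196.6] [ 16.7 314.3] 17.7
all75 162 [284. 208.] [562.5 -36.5  75.2] rect [564.7 -39.5] [26.3 59. ] 49.7
all75 211 [445. 212.] [ 556.  -460.9   74.6] rect [ 544.1 -465.3] [78.8 30.8] 14.5
all75 206 [244. 225.] [518.1  66.4  71.5] rect [522.7  68.9] [99.  27.5] 17.1
all75 788 [399. 235.] [ 490.6 -334.1   75.1] rect [ 493.7 -338.6] [79.6 81.7] 22.7
all75 224 [198. 238.] [489.1 189.   71.6] rect [486.9 188. ] [99.2 25. ] 17.0
```

View pics/crop1.png

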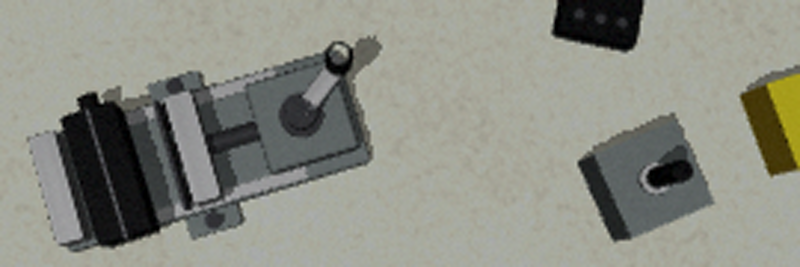

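The crop shows the brick with its seam and cable stub, both jaws, the crank knob at about (338,52), and the grey block holding the black-handled probe at (665,175). That block is the stand. The sizes match: jaws 100x36 and 100x25, brick 120x51, stand 80x80. Vise yaw is 17°. Next I'll refine the knob.

Run:
```python
from h import *
im,d,K,T=load('top'); P=cloud('top')
a=np.radians(17); vx=np.array([np.cos(a),np.sin(a)]); vy=np.array([-vx[1],vx[0]])
O=np.array([487.2,188.2])-112.5*vy; A=O-115*vy; print('O',O,'axis',A)
print('jaw face', (np.array([522,73.1])-O)@vy+18)
m=np.zeros((420,560),bool); m[180:206,282:306]=1; q=P[m&(P[...,2]>122)]; vv,uu=np.nonzero(m&(P[...,2]>122))
print('n',len(q),'px',uu.mean(),vv.mean(),'r',ray('top',uu.mean(),vv.mean(),125), q.mean(0))
k=ray('top',(uu.min()+uu.max())/2,(vv.min()+vv.max())/2,125)[:2]
for w in (q.mean(0)[:2],k): print(w,np.linalg.norm(w-A),np.degrees(np.arctan2(*(w-A)[::-1])))
sm=np.zeros((420,560),bool); sm[215:250,385:425]=1; vv,uu=np.nonzero(sm&(P[...,2]>165)); q=P[sm&(P[...,2]>165)]
print('probe top',len(q),q.mean(0),ray('top',uu.mean(),vv.mean(),168))
```

```text
O [520.09181678  80.61571495] axis [553.71456282 -29.35933198]
jaw face 10.254787264303381
n 14 px 293.57142857142856 195.78571428571428 r [589.43268393 -61.03059782 125.        ] [541.82033876 -55.98388599 442.73168378]
[541.82033876 -55.98388599] 29.160580280036857 -114.07217366062176
[586.31688063 -63.36498814] 47.10940221545245 -46.206964668741314
probe top 51 [ 483.52328558 -303.67165827  294.38146149] [ 495.02415404 -335.24229522  168.        ]
```

```bash
python3 -m creep '{"delta_pos":[[0,0,0],[0,0,0],[0,0,0],[0,0,0],[0,0,0],[0,0,0],[0,0,0],[0,0,0],[0,0,0],[0,0,0]],"twist":[[0,0,7],[0,0,7],[0,0,7],[0,0,7],[0,0,7],[0,0,7],[0,0,7],[0,0,7],[0,0,7],[0,0,6.2]]}' 1
```

```text
t: 0.93
ee_pos: [221.6, 584.0, 222.2]
orientation: [2.228, 2.215, -0.001]
ft_force: [-0.1, -1.2, 0.1]
width: 87.7
grasp_force: 0.0
```

```bash
python3 - <<'E'
from h import *
A=np.array([553.7,-29.4])
for u,v in [(294,191.5),(294,193),(294.5,192)]:
    for z in(125,):
        w=ray('top',u,v,z)[:2]; print(w,np.linalg.norm(w-A),np.degrees(np.arctan2(*(w-A)[::-1])))
for u,v in[(280,212),(280,214)]:
    w=ray('scene',u,v,125)[:2]; print('scene',w,np.linalg.norm(w-A),np.degrees(np.arctan2(*(w-A)[::-1])))
im,*_=load('top'); print(im[184:202,285:303].mean(-1).astype(int))
E
python3 -m creep '{"delta_pos":[[-0.035,0.02,0],[-0.035,0.02,0],[-0.035,0.02,0],[-0.035,0.02,0],[-0.035,0.02,0],[-0.035,0.02,0],[-0.035,0.02,0],[-0.035,0.02,0],[-0.035,0.02,0],[-0.035,0.02,0],[-0.035,0.02,0],[-0.035,0.02,0],[-0.035,0.02,0],[-0.035,0.02,0],[-0.035,0.02,0],[-0.035,0.02,0],[-0.035,0.01,0],[-0.035,0.01,0],[-0.015,0.01,0],[0,0,0]],"twist":[[0,0,0],[0,0,0],[0,0,0],[0,0,0],[0,0,0],[0,0,0],[0,0,0],[0,0,0],[0,0,0],[0,0,0],[0,0,0],[0,0,0],[0,0,0],[0,0,0],[0,0,0],[0,0,0],[0,0,0],[0,0,0],[0,0,0],[0,0,0]]}'
python3 - <<'E'
from h import *
o=get_obs(); print(o['ee_pos'],o['orientation'],o['ft_force'])
im,d=snap('wrist'); _,_,K,T=load('wrist'); print(K,T.round(3)); cv2.imwrite('pics/w1.png',cv2.resize(im[...,::-1],(800,600)))
E
```

```text
[600.42584871 -62.16250279] 57.06738584365071 -35.03677193203574
[596.57392557 -62.14569051] 53.94862130334163 -37.371397849657086
[599.13824956 -63.42294499] 56.764384155436495 -36.82488643304722
scene [593.54668875 -62.19249741] 51.605295185603396 -39.453242429849446
scene [600.78015976 -66.470259  ] 59.92282992026924 -38.216400538624285
[[165 163 165 164 166 164 167 163 162 162 164 164 166 163 164 163 160 163]
 [164 164 165 166 164 165 161 161 159 157 158 160 166 163 160 162 163 161]
 [164 167 164 163 163 159 162 160 160 155 156 162 167 162 159 159 152 155]
 [163 163 165 164 163 161 164 162 161 160 156 164 165 163 162 158 150 150]
 [162 158 161 166 161 163 162 157 154 153 156 159 162 157 160 159  93  95]
 [160 157 160 167 164 163 151  72  83  55  50 117 160 160 160  96  97  97]
 [160 156 159 164 161 156  69  80 164 167 124  88  74 160 155  95  95  97]
 [162 161 165 164 156  69  41 115 158 162 162 164  78  45  96  94  96  91]
 [167 160 162 159  78  32  62  90  74  99 159 163  93   2  94  96  92  88]
 [156  93  84  88  62   9  86  69  74  94  96 157  93   1  91  97  94  93]
 [ 81  9
[... 492 characters left out ...]
101 101  98 164 166 166]
 [ 98  97 141 143 142 147 152 151 144  88  55  68  96  97 107 166 162 165]]
t: 2.6
ee_pos: [573.4, -63.6, 222.5]
orientation: [2.225, 2.217, 0.0]
ft_force: [-0.6, 0.5, 0.3]
width: 87.9
grasp_force: 0.0
[573.37751944 -63.56129688 222.45240883] [2.22465400e+00 2.21688251e+00 3.57856484e-04] [-0.55910836  0.51997859  0.32266282]
[[325.1922621    0.         283.47454592]
 [  0.         325.1922621  208.58866473]
 [  0.           0.           1.        ]] [[ 1.00000e+00 -5.00000e-03  1.00000e-03  5.73529e+02]
 [-4.00000e-03 -9.57000e-01 -2.92000e-01  1.59750e+01]
 [ 2.00000e-03  2.92000e-01 -9.57000e-01  3.84902e+02]
 [ 0.00000e+00  0.00000e+00  0.00000e+00  1.00000e+00]]
```

View pics/w1.png

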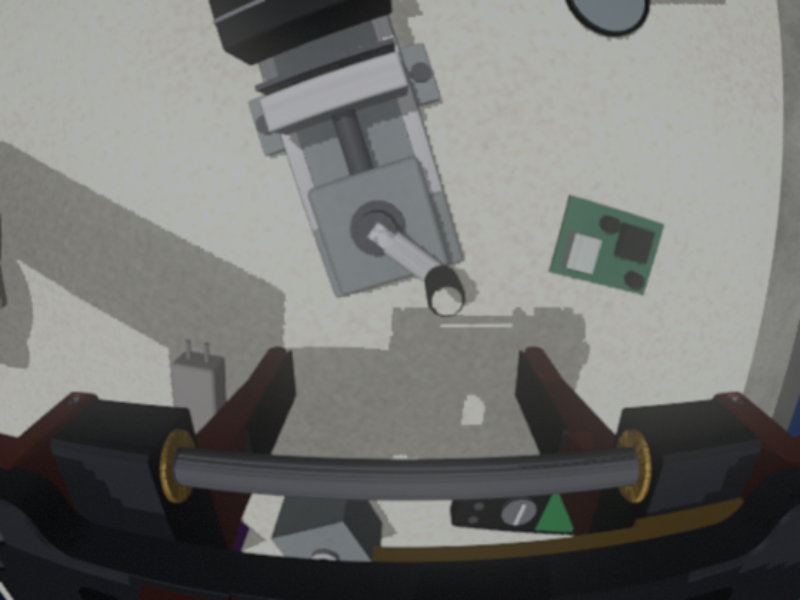

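Wrist view: the knob's light top is at (447,301), the hub at (377,226), and the pads straddle the column range 290–520.

```bash
cat >> h.py <<'E'
def wray(u,v,z):
    _,_,K,T=load('wrist'); p=np.array([u-K[0,2],v-K[1,2]]); th=np.hypot(*p)/K[0,0]; p=p/np.hypot(*p)
    r=T[:3,:3]@np.array([*(p*np.sin(th)),np.cos(th)]); o=T[:3,3]; return o+r*(z-o[2])/r[2]
E
python3 - <<'E'
from h import *
A=np.array([553.7,-29.4])
im,*_=load('wrist')
m=np.zeros((420,560),np.uint8); g=im.mean(-1); m[190:225,300:330]=(g>150)[190:225,300:330]
n,l,s,c=cv2.connectedComponentsWithStats(m); print([(s[i],c[i]) for i in range(1,n) if s[i,4]>30])
for u,v in[(446.5*.7,301*.7),(447*.7,299*.7)]:
    w=wray(u,v,125)[:2]; print(w,np.linalg.norm(w-A),np.degrees(np.arctan2(*(w-A)[::-1])))
print(wray(377*.7,226*.7,70))
E
```

```text
[(array([303, 203,  20,  17, 229], dtype=int32), array([311.27510917, 211.77729258])), (array([321, 212,   9,   9,  51], dtype=int32), array([326.2745098, 216.7254902]))]
[598.10951181 -65.23471705] 57.064276789664774 -38.90059259296971
[598.37747315 -64.00636405] 56.512627263718606 -37.760716632251984
[554.87601464 -28.56585187  70.        ]
```

```bash
python3 -m creep '{"delta_pos":[[0,0.012,0.02],[0.0005,0.0118,0.02],[0,0,0.02],[0,0,0.02],[0,0,0.02],[0,0,0.02],[0,0,0.0185],[0,0,0]],"twist":[[0,0,0],[0,0,0],[0,0,0],[0,0,0],[0,0,0],[0,0,0],[0,0,0],[0,0,0]]}'
python3 -m creep '{"delta_pos":[[0,0,0],[0,0,0],[0,0,0],[0,0,0],[0,0,0],[0,0,0]],"twist":[[0,0,0],[0,0,0],[0,0,0],[0,0,0],[0,0,0],[0,0,0]]}' 0
python3 - <<'E'
from h import *
f=np.radians(-37.8-18*np.arange(21)); p=55*np.stack([np.sin(f),np.cos(f)],1)
print([[round(a/1000,4),round(b/1000,4),0] for a,b in np.diff(p,axis=0)]); print(get_obs()['ft_force'],get_obs()['width'])
E
```

```text
t: 3.32
ee_pos: [592.5, -57.8, 80.7]
orientation: [-2.215, -2.22, 0.006]
ft_force: [-0.0, 0.4, 0.1]
width: 87.8
grasp_force: 0.0
t: 3.82
ee_pos: [596.1, -60.2, 85.0]
orientation: [2.221, 2.221, 0.001]
ft_force: [-1.0, 0.3, 0.1]
width: 51.0
grasp_force: 0.0
[[np.float64(-0.0118), np.float64(-0.0125), 0], [np.float64(-0.0073), np.float64(-0.0156), 0], [np.float64(-0.0022), np.float64(-0.0171), 0], [np.float64(0.0032), np.float64(-0.0169), 0], [np.float64(0.0083), np.float64(-0.0151), 0], [np.float64(0.0125), np.float64(-0.0118), 0], [np.float64(0.0156), np.float64(-0.0073), 0], [np.float64(0.0171), np.float64(-0.0022), 0], [np.float64(0.0169), np.float64(0.0032), 0], [np.float64(0.0151), np.float64(0.0083), 0], [np.float64(0.0118), np.float64(0.0125), 0], [np.float64(0.0073), np.float64(0.0156), 0], [np.float64(0.0022), np.float64(0.0171), 0], [np.float64(-0.0032), np.float64(0.0169), 0], [np.float64(-0.0083), np.float64(0.0151), 0], [np.float64(-0.0125), np.float64(0.0118), 0], [np.float64(-0.0156), np.float64(0.0073), 0], [np.float64(-0.0171), np.float64(0.0022), 0], [np.float64(-0.0169), np.float64(-0.0032), 0], [np.float64(-0.0151), np.float64(-0.0083), 0]]
[-1.02604356  0.26884744  0.14519641] 50.9927805264099
```

```bash
python3 -m creep '{"delta_pos":[[0,0,0],[0,0,0],[0,0,0],[0,0,0],[0,0,0],[0,0,0],[0,0,0],[0,0,0]],"twist":[[0,0,0],[0,0,0],[0,0,0],[0,0,0],[0,0,0],[0,0,0],[0,0,0],[0,0,0]]}' 0
```

```text
t: 4.48
ee_pos: [597.3, -60.2, 84.4]
orientation: [2.22, 2.22, 0.003]
ft_force: [5.2, 0.1, -3.2]
width: 23.6
grasp_force: 30.0
```

```bash
python3 -m creep '{"delta_pos":[[-0.0059,-0.0062,0],[-0.0059,-0.0063,0],[-0.0036,-0.0078,0],[-0.0037,-0.0078,0],[-0.0011,-0.0085,0],[-0.0011,-0.0086,0],[0.0016,-0.0085,0],[0.0016,-0.0084,0],[0.0041,-0.0076,0],[0.0042,-0.0075,0],[0.0062,-0.0059,0],[0.0063,-0.0059,0],[0.0078,-0.0036,0],[0.0078,-0.0037,0],[0.0085,-0.0011,0],[0.0086,-0.0011,0],[0.0085,0.0016,0],[0.0084,0.0016,0],[0.0076,0.0041,0],[0.0075,0.0042,0]],"twist":[[0,0,0],[0,0,0],[0,0,0],[0,0,0],[0,0,0],[0,0,0],[0,0,0],[0,0,0],[0,0,0],[0,0,0],[0,0,0],[0,0,0],[0,0,0],[0,0,0],[0,0,0],[0,0,0],[0,0,0],[0,0,0],[0,0,0],[0,0,0]]}'
```

```text
t: 6.15
ee_pos: [509.6, 6.5, 84.2]
orientation: [2.218, 2.221, -0.0]
ft_force: [4.9, -11.0, -5.1]
width: 23.6
grasp_force: 30.0
```

```bash
python3 -m creep '{"delta_pos":[[0.0059,0.0062,0],[0.0059,0.0063,0],[0.0036,0.0078,0],[0.0037,0.0078,0],[0.0011,0.0085,0],[0.0011,0.0086,0],[-0.0016,0.0085,0],[-0.0016,0.0084,0],[-0.0041,0.0076,0],[-0.0042,0.0075,0],[-0.0062,0.0059,0],[-0.0063,0.0059,0],[-0.0078,0.0036,0],[-0.0078,0.0037,0],[-0.0085,0.0011,0],[-0.0086,0.0011,0],[-0.0085,-0.0016,0],[-0.0084,-0.0016,0],[-0.0076,-0.0041,0],[-0.0075,-0.0042,0]],"twist":[[0,0,0],[0,0,0],[0,0,0],[0,0,0],[0,0,0],[0,0,0],[0,0,0],[0,0,0],[0,0,0],[0,0,0],[0,0,0],[0,0,0],[0,0,0],[0,0,0],[0,0,0],[0,0,0],[0,0,0],[0,0,0],[0,0,0],[0,0,0]]}'
python3 -m creep '{"delta_pos":[[-0.0059,-0.0062,0],[-0.0059,-0.0063,0],[-0.0036,-0.0078,0],[-0.0037,-0.0078,0],[-0.0011,-0.0085,0],[-0.0011,-0.0086,0],[0.0016,-0.0085,0],[0.0016,-0.0084,0],[0.0041,-0.0076,0],[0.0042,-0.0075,0],[0.0062,-0.0059,0],[0.0063,-0.0059,0],[0.0078,-0.0036,0],[0.0078,-0.0037,0],[0.0085,-0.0011,0],[0.0086,-0.0011,0],[0.0085,0.0016,0],[0.0084,0.0016,0],[0.0076,0.0041,0],[0.0075,0.0042,0]],"twist":[[0,0,0],[0,0,0],[0,0,0],[0,0,0],[0,0,0],[0,0,0],[0,0,0],[0,0,0],[0,0,0],[0,0,0],[0,0,0],[0,0,0],[0,0,0],[0,0,0],[0,0,0],[0,0,0],[0,0,0],[0,0,0],[0,0,0],[0,0,0]]}'
```

```text
t: 7.82
ee_pos: [597.6, -60.0, 84.4]
orientation: [2.22, 2.22, 0.005]
ft_force: [4.7, 4.6, -3.4]
width: 23.6
grasp_force: 30.0
t: 9.48
ee_pos: [509.6, 6.4, 84.2]
orientation: [2.219, 2.221, -0.001]
ft_force: [5.3, -12.1, -4.7]
width: 23.4
grasp_force: 30.0
```

```bash
python3 -m creep '{"delta_pos":[[0.0059,0.0062,0],[0.0059,0.0063,0],[0.0036,0.0078,0],[0.0037,0.0078,0],[0.0011,0.0085,0],[0.0011,0.0086,0],[-0.0016,0.0085,0],[-0.0016,0.0084,0],[0,0,0],[0,0,0]],"twist":[[0,0,0],[0,0,0],[0,0,0],[0,0,0],[0,0,0],[0,0,0],[0,0,0],[0,0,0],[0,0,0],[0,0,0]]}'
python3 - <<'E'
from h import *
a=np.radians(17); vx=np.array([np.cos(a),np.sin(a)]); vy=np.array([-vx[1],vx[0]]); O=np.array([520.1,80.6])
for n in('top','scene','wrist'):
    im,d=snap(n)
    if n!='wrist':
        P=cloud(n); q=P[(abs(P[...,2]-70)<4)]; w=(q[:,:2]-O)@np.stack([vx,vy],1); k=(abs(w[:,0])<50)&(w[:,1]>-40)&(w[:,1]<150); w=w[k]
        h=np.histogram(w[:,1],np.arange(-10,140,2))[0]; print(n,dict((int(2*i-10),int(x)) for i,x in enumerate(h) if x))
    cv2.imwrite(f'pics/{n}2.png',im[...,::-1])
a=cv2.imread('pics/top2.png')[160:270,170:320];b=cv2.imread('pics/wrist2.png')
cv2.imwrite('pics/two.png',np.vstack([cv2.resize(a,(409,300)),cv2.resize(b,(409,300))]))
print(get_obs()['ft_force'],get_obs()['ee_pos'])
E
```

```text
t: 10.32
ee_pos: [571.0, 25.7, 84.2]
orientation: [2.221, 2.222, 0.001]
ft_force: [-0.7, 2.0, 1.3]
width: 23.8
grasp_force: 30.0
top {100: 5, 102: 14, 104: 14, 106: 17, 108: 19, 110: 21, 112: 19, 114: 19, 116: 21, 118: 20, 120: 22, 122: 21, 124: 10}
scene {10: 1, 14: 1, 46: 1, 106: 6, 108: 9, 110: 11, 112: 9, 114: 12, 116: 7, 118: 8, 120: 4}
[1.44139339 3.13711931 1.8283738 ] [570.93148312  25.61141996  84.26907043]
```

View pics/two.png

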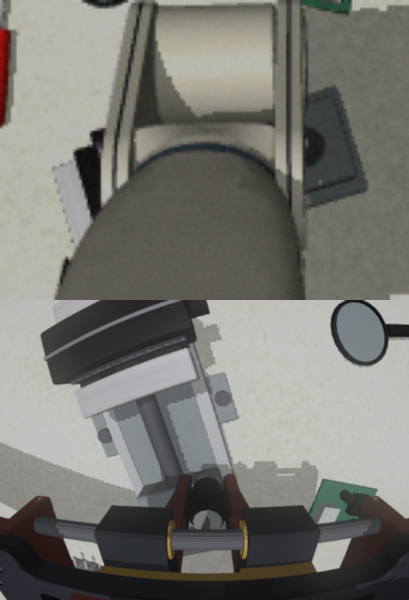

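Top view: the arm hides the jaw. Wrist view: the jaw bears on the brick, and its bright top has a clear back edge running (88,418)–(200,372). I'll rectify the z=70 plane from the wrist picture and read that edge in vise coordinates.

```bash
cat > jaw.py <<'E'
from h import *
def prof(z,ys,xs=range(-35,36,5)):
    im,d,K,T=load('wrist'); g=im.mean(-1).astype(np.float32)
    a=np.radians(17); vx=np.array([np.cos(a),np.sin(a)]); vy=np.array([-vx[1],vx[0]]); O=np.array([520.1,80.6])
    out=[]
    for y in ys:
        mu=[];mv=[]
        for x in xs:
            w=np.array([*(O+x*vx+y*vy),z]); c=T[:3,:3].T@(w-T[:3,3]); th=np.arctan2(np.hypot(*c[:2]),c[2]); e=c[:2]/np.hypot(*c[:2])*th*K[0,0]
            mu.append(e[0]+K[0,2]); mv.append(e[1]+K[1,2])
        out.append(int(np.median(cv2.remap(g,np.float32([mu]),np.float32([mv]),1))))
    return out
if __name__=='__main__':
    for y0 in (0,40): print(y0,prof(70,np.arange(y0,y0+40,1.)))
    print('brick82',prof(82,np.arange(60,110,1.)))
E
python3 jaw.py
```

```text
0 [108, 102, 100, 100, 100, 101, 101, 101, 101, 102, 102, 95, 111, 154, 174, 177, 179, 179, 179, 178, 177, 177, 178, 178, 178, 177, 175, 175, 175, 175, 176, 178, 180, 181, 181, 182, 179, 156, 77, 60]
40 [59, 55, 53, 57, 84, 82, 69, 64, 47, 39, 40, 40, 42, 46, 49, 49, 49, 48, 48, 47, 47, 46, 46, 46, 45, 46, 45, 44, 45, 44, 44, 44, 44, 44, 43, 50, 99, 124, 124, 100]
brick82 [46, 45, 45, 45, 45, 45, 44, 44, 44, 44, 43, 73, 120, 124, 110, 55, 44, 45, 46, 45, 45, 46, 47, 46, 46, 47, 47, 46, 47, 48, 47, 48, 49, 48, 48, 48, 79, 0, 0, 0, 0, 0, 0, 0, 0, 0, 0, 0, 0, 0]
```

```bash
python3 -m creep '{"delta_pos":[[-0.0041,0.0076,0],[-0.0042,0.0075,0],[-0.0062,0.0059,0],[-0.0063,0.0059,0],[-0.0078,0.0036,0],[0,0,0],[0,0,0],[0,0,0]],"twist":[[0,0,0],[0,0,0],[0,0,0],[0,0,0],[0,0,0],[0,0,0],[0,0,0],[0,0,0]]}'
python3 - <<'E'
from h import *
from jaw import prof
o=get_obs();print(o['ft_force'],o['ee_pos']); snap('wrist')
print('back',prof(70,np.arange(8,24,1.)),'plate',prof(70,np.arange(44,60,1.)),'seam',prof(82,np.arange(66,84,1.)))
E
```

```text
t: 11.13
ee_pos: [603.3, -2.8, 84.5]
orientation: [2.22, 2.22, 0.005]
ft_force: [6.2, 4.7, -3.0]
width: 23.5
grasp_force: 30.0
[ 6.19212429  4.6860031  -3.02506505] [603.28886478  -2.83762999  84.47089668]
back [81, 80, 80, 80, 81, 81, 85, 116, 152, 176, 181, 182, 183, 182, 181, 181] plate [75, 84, 69, 64, 51, 41, 40, 39, 39, 38, 39, 41, 45, 48, 48, 47] seam [41, 41, 40, 40, 40, 55, 99, 0, 0, 0, 0, 0, 0, 0, 0, 0, 0, 0]
```

```bash
python3 -m creep '{"delta_pos":[[-0.0078,0.0037,0],[0,0,0],[0,0,0],[0,0,0]],"twist":[[0,0,0],[0,0,0],[0,0,0],[0,0,0]]}'
python3 -m creep '{"delta_pos":[[0,0,0],[0,0,0],[0,0,0],[0,0,0],[0,0,0],[0,0,0],[0,0,0],[0,0,0],[0,0,-0.01],[0,0,-0.025],[0,0,-0.035],[0,0,-0.035],[0,0,-0.032],[0,0,0]],"twist":[[0,0,0],[0,0,0],[0,0,0],[0,0,0],[0,0,0],[0,0,0],[0,0,0],[0,0,0],[0,0,0],[0,0,0],[0,0,0],[0,0,0],[0,0,0],[0,0,0]]}' 0.9
python3 -m creep '{"delta_pos":[[-0.02,-0.01,0],[-0.03,-0.013,0],[-0.03,-0.013,0],[-0.03,-0.013,0],[-0.03,-0.013,0],[-0.03,-0.013,0],[-0.03,-0.013,0],[-0.03,-0.013,0],[-0.025,-0.012,0],[-0.015,0,0],[-0.01,0,0],[0,0,0],[0,0,0]],"twist":[[0,0,0],[0,0,0],[0,0,0],[0,0,0],[0,0,0],[0,0,0],[0,0,0],[0,0,0],[0,0,0],[0,0,0],[0,0,0],[0,0,0],[0,0,0]]}'
python3 - <<'E'
from h import *
a=np.radians(17); vx=np.array([np.cos(a),np.sin(a)]); vy=np.array([-vx[1],vx[0]]); O=np.array([520.1,80.6])
o=get_obs();print(o['ft_force'],o['ee_pos'])
im,d=snap('wrist'); b,_=snap('top'); P=cloud('top')
for z,lo,hi in((70,0,95),(82,0,100),(70,99,150)):
    q=P[abs(P[...,2]-z)<4]; w=(q[:,:2]-O)@np.stack([vx,vy],1); w=w[(abs(w[:,0])<70)&(w[:,1]>lo)&(w[:,1]<hi)]
    if len(w): r=cv2.minAreaRect(w.astype(np.float32)); print(z,len(w),np.round(r[0],1),np.round(r[1],1),round(r[2],1))
c=cv2.resize(b[160:280,160:320,::-1],(533,400),interpolation=cv2.INTER_CUBIC)
cv2.imwrite('pics/p3.png',np.hstack([cv2.resize(im[...,::-1],(533,400)),c])[:, :1066]); 
cv2.imwrite('pics/p3.png',cv2.resize(cv2.imread('pics/p3.png'),(800,300)))
E
```

```text
t: 11.52
ee_pos: [606.3, -10.5, 84.4]
orientation: [2.22, 2.22, 0.004]
ft_force: [4.6, 4.8, -1.4]
width: 23.5
grasp_force: 30.0
t: 12.68
ee_pos: [608.9, -11.1, 229.0]
orientation: [2.215, 2.216, 0.012]
ft_force: [0.1, 1.3, 0.8]
width: 78.9
grasp_force: 0.0
t: 13.77
ee_pos: [492.6, -290.7, 221.2]
orientation: [-2.221, -2.221, -0.001]
ft_force: [-0.5, 0.3, 0.0]
width: 79.3
grasp_force: 0.0
[-0.50820737  0.32200934  0.00578594] [ 492.58585655 -290.68983719  221.15118872]
70 418 [-6.3 54.2] [ 72.6 111.3] 89.5
82 799 [-1.2 75. ] [ 49.5 119.7] 89.8
70 314 [-1.000e-01  1.138e+02] [ 23.6 100. ] 89.9
```

View pics/p3.png

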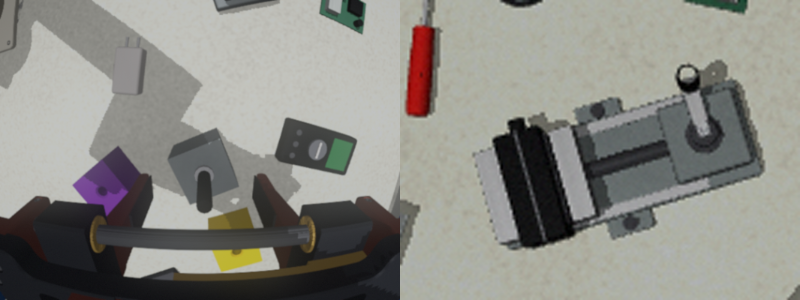

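The left half shows the probe handle from (204,175), at the collar, to its top end at (204,205) in the grey stand. The purple, yellow and meter items sit beside it. The right half shows the brick clamped between both jaws, with its middle at vise y 75.0 and yaw 0.

Run:
```python
from h import *
a=np.radians(17); vx=np.array([np.cos(a),np.sin(a)]); vy=np.array([-vx[1],vx[0]]); O=np.array([520.1,80.6])
P=cloud('top'); q=P[abs(P[...,2]-70)<4]; w=(q[:,:2]-O)@np.stack([vx,vy],1); w=w[(abs(w[:,0])<50)&(w[:,1]>0)&(w[:,1]<70)]
print(np.histogram(w[:,1],np.arange(0,70,1))[0], w[:,1].min(),w[:,1].max())
im,*_=load('wrist'); g=im.max(-1)
m=np.zeros((420,560),np.uint8); m[225:310,262:312]=(g<55)[225:310,262:312]
n,l,s,c=cv2.connectedComponentsWithStats(m); i=1+s[1:,4].argmax(); print(s[i],c[i])
for v in range(s[i,1],s[i,1]+s[i,3],4):
    u=np.nonzero(l[v]==i)[0]; print(v,u.min(),u.max(),end='; ')
vb=s[i,1]+s[i,3]-1
u=np.nonzero(l[vb-8]==i)[0].mean()
f=wray(u,vb,168); print('far rim',f,'centre',f[:2]+[0,9])
# stand top corners by brightness-free geometry: depth
im,d,K,T=load('wrist'); v,u=np.mgrid[:420,:560]; p=np.stack([u-K[0,2],v-K[1,2]],-1); r=np.hypot(p[...,0],p[...,1]); th=r/K[0,0]
X=np.stack([p[...,0]/r*np.tan(th)*d,p[...,1]/r*np.tan(th)*d,d],-1)@T[:3,:3].T+T[:3,3]
k=(abs(X[...,2]-75)<4)&(u>230)&(u<335)&(v>175)&(v<300)&(np.ptp(im.astype(int),axis=-1)<30); print(k.sum(),cv2.minAreaRect(X[k][:,:2].astype(np.float32)))
```

```text
[ 0  0  0  0  0  0  0  0  0  0  0  0  0  0  0  0  0  0 14 11 14 12 14 12
 15 12 13 13 15 12 12 15 16 10 15 11 12  9 11 13 16 14 13 10 10  2 13 15
 11 11 15  0  0  0  0  0  0  0  0  0  0  0  0  0  0  0  0  0  0] 18.0303335310641 50.96466010264642
[277 240  19  50 692] [286.08526012 261.45375723]
240 282 288; 244 279 292; 248 278 293; 252 278 293; 256 277 294; 260 277 294; 264 277 294; 268 277 294; 272 277 295; 276 277 295; 280 287 295; 284 295 295; 288 295 295; far rim [ 500.03977966 -341.28704689  168.        ] centre [ 500.03977966 -332.28704689]
4600 ((494.6396484375, -341.9102783203125), (80.9855728149414, 81.50200653076172), 22.723251342773438)
```

The jaw back edge at vise y 18.0 puts the face at 54 and the crank at about 12.6, which is a firm grip. Handle x is about 494.5, and the stand centre is about (494,-339). Now I'll grasp the probe.

```bash
python3 -m creep '{"delta_pos":[[-0.012,0.0018,0],[-0.018,0,0],[-0.013,0,0],[-0.0053,0,0.01],[0,0,0.02],[0,0,0.025],[0,0,0.025],[0,0,0.02],[0,0,0.01],[0,0,0.005],[0,0,0],[0,0,0]],"twist":[[0,0,0],[0,0,0],[0,0,0],[0,0,0],[0,0,0],[0,0,0],[0,0,0],[0,0,0],[0,0,0],[0,0,0],[0,0,0],[0,0,0]]}'
python3 -m creep '{"delta_pos":[[0,0,0],[0,0,0],[0,0,0],[0,0,0],[0,0,0],[0,0,0],[0,0,0],[0,0,0],[0,0,0],[0,0,0],[0,0,0],[0,0,0],[0,0,0],[0,0,0]],"twist":[[0,0,0],[0,0,0],[0,0,0],[0,0,0],[0,0,0],[0,0,0],[0,0,0],[0,0,0],[0,0,0],[0,0,0],[0,0,0],[0,0,0],[0,0,0],[0,0,0]]}' 0
```

```text
t: 14.87
ee_pos: [494.3, -339.6, 106.7]
orientation: [2.221, 2.221, 0.0]
ft_force: [0.4, -0.3, -0.2]
width: 79.0
grasp_force: 0.0
t: 16.03
ee_pos: [493.8, -339.3, 106.1]
orientation: [-2.221, -2.222, 0.0]
ft_force: [-0.0, -0.0, 0.1]
width: 17.8
grasp_force: 30.0
```

```bash
python3 -m creep '{"delta_pos":[[0,0,-0.01],[0,0,-0.015],[0,0,-0.02],[0,0,-0.02],[0,0,-0.02],[0,0,-0.015],[0,0,0],[0,0,0]],"twist":[[0,0,0],[0,0,0],[0,0,0],[0,0,0],[0,0,0],[0,0,0],[0,0,0],[0,0,0]]}'
python3 -m creep '{"delta_pos":[[0.015,-0.002,0],[0.025,-0.003,0],[0.03,-0.004,0],[0.034,-0.004,0],[0.034,-0.004,0],[0.034,-0.004,0],[0.034,-0.004,0],[0.034,-0.004,0],[0.034,-0.004,0],[0.034,-0.004,0],[0.034,-0.004,0],[0.034,-0.004,0],[0.034,-0.004,0],[0.025,-0.003,0],[0.02,-0.002,0],[0.015,0,0],[0.0037,0,0],[0,0,0],[0,0,0],[0,0,0]],"twist":[[0,0,0],[0,0,0],[0,0,0],[0,0,0],[0,0,0],[0,0,0],[0,0,0],[0,0,0],[0,0,0],[0,0,0],[0,0,0],[0,0,0],[0,0,0],[0,0,0],[0,0,0],[0,0,0],[0,0,0],[0,0,0],[0,0,0],[0,0,0]]}'
python3 - <<'E'
from h import *
o=get_obs();print(o['ft_force'],o['ee_pos'],o['orientation'],o['width'])
im,d=snap('wrist'); b,_=snap('scene')
cv2.imwrite('pics/p4.png',np.vstack([cv2.resize(im[150:360,140:420,::-1],(400,300)),cv2.resize(b[120:240,250:410,::-1],(400,300),interpolation=cv2.INTER_CUBIC)]))
E
```

```text
t: 16.7
ee_pos: [494.3, -339.6, 207.3]
orientation: [2.22, 2.22, 0.001]
ft_force: [-0.9, 0.0, -0.7]
width: 17.4
grasp_force: 30.0
t: 18.37
ee_pos: [439.3, 133.6, 205.7]
orientation: [-2.222, -2.221, 0.002]
ft_force: [0.0, -0.0, -1.3]
width: 17.2
grasp_force: 30.0
[ 0.04333866 -0.01310544 -1.31611897] [439.33692845 133.55470832 205.7460138 ] [-2.22165422e+00 -2.22069716e+00  1.63587187e-03] 17.1940306095256
```

View pics/p4.png

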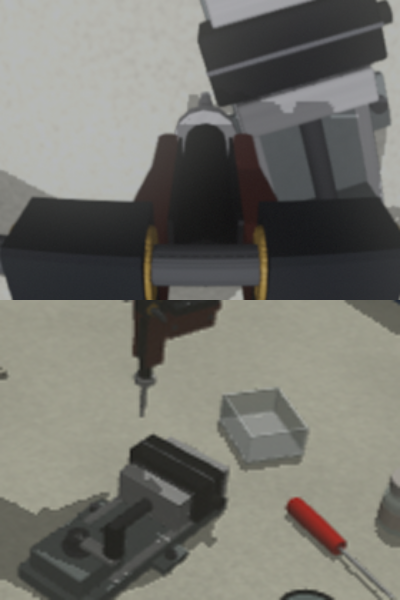

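The wrist crop shows the collar, with the tip just peeking out above it at (205,95). The scene crop shows the probe upright with its tip at (141,415), and the brick clamped. I'll triangulate the tip from both.

Run:
```python
from h import *
im,*_=load('wrist'); b,*_=load('scene')
print(im[205:232,276:292].mean(-1).astype(int)); print(b[150:172,298:316].mean(-1).astype(int))
W=lambda u,v:(wray(u,v,200),wray(u,v,0)); S=lambda u,v:(ray('scene',u,v,200),ray('scene',u,v,0))
def tri(A,B):
    (p,q),(r,s)=A,B; d=(q-p)/np.linalg.norm(q-p); e=(s-r)/np.linalg.norm(s-r)
    x=np.linalg.lstsq(np.stack([d,-e],1),r-p,rcond=None)[0]; P=p+d*x[0];Q=r+e*x[1]; return (P+Q)/2,np.linalg.norm(P-Q)
print(tri(W(283.5,216.5),S(306.4,165.5)), wray(283.5,216.5,120), ray('scene',306.4,165.5,120))
```

```text
[[177 177 177 177 176 177 176 176 176 167 118  68  57  58  58  58]
 [177 177 177 177 176 177 177 175 175 168 132  78  55  57  58  58]
 [175 176 176 176 176 177 176 175 174 172 156  99  59  56  59  58]
 [175 175 175 175 176 175 175 174 173 173 164 117  67  55  58  58]
 [174 174 173 174 174 176 175 173 172 172 166 132  78  54  57  57]
 [174 174 172 172 173 174 175 173 172 172 171 157  99  55  56  58]
 [174 173 172 172 172 175 176 175 174 173 175 166 111  60  55  55]
 [173 173 173 173 174 175 177 177 176 176 177 170 132  77  54  54]
 [173 173 174 174 173 173 173 171 170 171 175 177 160 100  54  53]
 [173 175 175 175 169 158 149 141 136 141 158 176 170 114  60  50]
 [168 169 172 172 154 134 123 116 109 113 135 170 172 128  71  51]
 [142 144 153 165 143 118 105 100  95  95 112 150 170 148  87  53]
 [129 129 142 160 137 106  97  94  91  87  93 133 171 164 104  55]
 [129 129 133 138 121  99  92  94  91  87  89 126 170 169 118  65]
 [129 130 129 121 105  95  94  94  93  88  86 117 164 169 133  76]
 [130 130 125 110  97  95  95  94  92  89  84  99 144 171 159 102]
 [131 129 120 102  94  93  9
[... 1825 characters left out ...]
 152 154]
 [152 151 151 152 151 151 151 137  87 109 149 151 153 153 154 153 151 152]
 [152 152 153 152 150 150 149 137  96 119 149 152 154 154 154 155 154 151]
 [152 150 150 150 151 151 151 152 152 152 152 153 153 153 153 154 155 154]
 [153 151 151 152 154 155 154 153 151 151 151 153 153 154 153 153 155 156]
 [150 148 149 151 153 153 152 151 150 152 152 152 152 151 150 152 153 154]
 [149 150 150 150 150 151 152 151 149 149 151 151 152 152 151 152 153 154]
 [150 150 151 151 150 150 150 151 150 150 151 153 154 152 151 152 153 153]]
(array([438.60271545, 130.66282396, 122.49660216]), np.float64(2.546973516274089)) [439.48591749 130.80109252 120.        ] [434.49220496 132.14393773 120.        ]
```

Run:
```python
from h import *
im,_,K,T=load('wrist'); g=im.mean(-1).astype(np.float32)
a=np.radians(17); vx=np.array([np.cos(a),np.sin(a)]); vy=np.array([-vx[1],vx[0]]); O=np.array([520.1,80.6])
def proj(w):
    c=T[:3,:3].T@(w-T[:3,3]); th=np.arctan2(np.hypot(*c[:2]),c[2]); return c[:2]/np.hypot(*c[:2])*th*K[0,0]+[K[0,2],K[1,2]]
ys=np.arange(66,85,.5)
for x in range(-55,56,10):
    p=np.float32([proj(np.array([*(O+x*vx+y*vy),82])) for y in ys]); s=cv2.remap(g,p[:,:1].copy(),p[:,1:].copy(),1).ravel(); w=np.clip(s-np.median(s)-15,0,None); print(x,int(s.max()),round(float((w*ys).sum()/max(w.sum(),1)),2))
t=wray(283.7,218.2,122); print('tip',t,'vise',[(t[:2]-O)@vx,(t[:2]-O)@vy])
# far/near edges of brick along seam line
xs=np.arange(-75,75,1.); p=np.float32([proj(np.array([*(O+x*vx+66*vy),82])) for x in xs]); print(list(zip(xs.astype(int).tolist(),cv2.remap(g,p[:,:1].copy(),p[:,1:].copy(),1).ravel().astype(int).tolist()))[::1][5:25])
```

```text
-55 114 72.66
-45 111 72.6
-35 110 72.59
-25 109 72.48
-15 105 72.47
-5 105 72.4
5 105 72.31
15 106 72.3
25 107 72.28
35 106 72.22
45 107 72.17
55 109 72.16
tip [439.64438194 130.03312893 122.        ] vise [np.float64(-62.48724201678652), np.float64(70.7960824998664)]
[(-70, 173), (-69, 172), (-68, 172), (-67, 174), (-66, 175), (-65, 174), (-64, 172), (-63, 172), (-62, 168), (-61, 135), (-60, 81), (-59, 57), (-58, 58), (-57, 58), (-56, 57), (-55, 56), (-54, 56), (-53, 56), (-52, 55), (-51, 55)]
```

```bash
python3 -m creep '{"delta_pos":[[0.0014,0.0012,0],[0.0014,0.0011,0.005],[0,0,0.008],[0,0,0.008],[0,0,0.006],[0,0,0.004],[0,0,0.003],[0,0,0.002],[0,0,0.001],[0,0,0],[0,0,0]],"twist":[[0,0,0],[0,0,0],[0,0,0],[0,0,0],[0,0,0],[0,0,0],[0,0,0],[0,0,0],[0,0,0],[0,0,0],[0,0,0]]}'
python3 -m creep '{"delta_pos":[[0,0,0.002],[0,0,0.003],[0,0,0],[0,0,0],[0,0,0]],"twist":[[0,0,0],[0,0,0],[0,0,0],[0,0,0],[0,0,0]]}'
python3 - <<'E'
from h import *
o=get_obs();print(o['ft_force'],o['ee_pos'])
im,d=snap('wrist'); b,_=snap('scene')
cv2.imwrite('pics/p5.png',np.vstack([cv2.resize(im[185:265,240:360,::-1],(450,300),interpolation=cv2.INTER_CUBIC),cv2.resize(b[150:230,270:390,::-1],(450,300),interpolation=cv2.INTER_CUBIC)]))
E
```

```text
t: 19.38
ee_pos: [442.2, 137.2, 169.3]
orientation: [2.221, 2.222, 0.0]
ft_force: [0.5, 0.0, -1.5]
width: 17.7
grasp_force: 30.0
t: 19.8
ee_pos: [442.2, 137.2, 164.3]
orientation: [2.221, 2.222, 0.0]
ft_force: [1.2, 0.2, 1.6]
width: 17.6
grasp_force: 30.0
[1.20144584 0.16501322 1.58293956] [442.2386564  137.22065247 164.30707406]
```

View pics/p5.png

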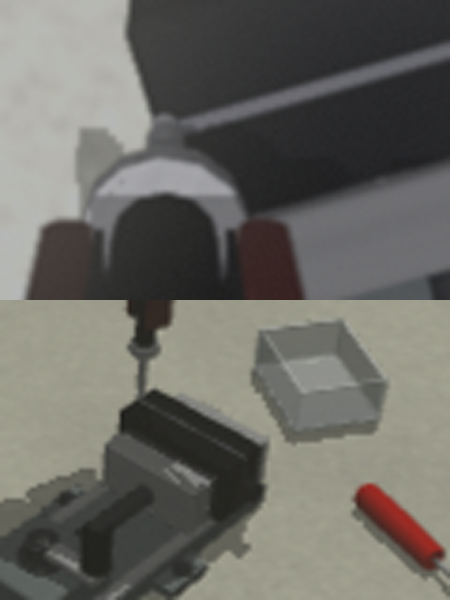

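The seam line runs straight into the tip ball at (165,130) in the wrist crop, about 1–2 mm inside the near edge. The scene crop agrees. Tracing at about 30 mm/s.

```bash
python3 -m creep '{"delta_pos":[[0.0003,0.001,0],[0.0006,0.0019,0],[0.00073,0.00239,0],[0.00073,0.00239,0],[0.00073,0.00239,0],[0.00073,0.00239,0],[0.00073,0.00239,0],[0.00073,0.00239,0],[0.00073,0.00239,0],[0.00073,0.00239,0],[0.00073,0.00239,0],[0.00073,0.00239,0],[0.00073,0.00239,0],[0.00073,0.00239,0],[0.00073,0.00239,0],[0.00073,0.00239,0],[0.00073,0.00239,0],[0.00073,0.00239,0],[0.00073,0.00239,0],[0.00073,0.00239,0]],"twist":[[0,0,0],[0,0,0],[0,0,0],[0,0,0],[0,0,0],[0,0,0],[0,0,0],[0,0,0],[0,0,0],[0,0,0],[0,0,0],[0,0,0],[0,0,0],[0,0,0],[0,0,0],[0,0,0],[0,0,0],[0,0,0],[0,0,0],[0,0,0]]}'
python3 - <<'E'
from h import *
o=get_obs();print(o['ft_force'],o['ee_pos'])
im,_=snap('wrist'); cv2.imwrite('pics/p6.png',cv2.resize(im[185:265,240:360,::-1],(600,400),interpolation=cv2.INTER_CUBIC))
E
```

```text
t: 21.57
ee_pos: [488.2, 151.3, 164.2]
orientation: [-2.221, -2.222, -0.0]
ft_force: [0.1, -0.6, 0.1]
width: 18.0
grasp_force: 30.0
[ 0.05216377 -0.5623279   0.05342851] [488.24980223 151.29941793 164.19508439]
```

View pics/p6.png

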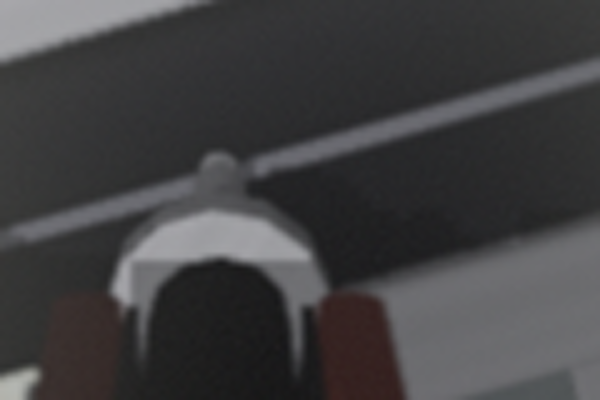

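The seam passes behind the tip at about (218,178), with the ball centre near (218,171). The tip may be 1–2 mm towards +y, so I'll quantify it.

Run:
```python
from h import *
im,*_=load('wrist'); g=im.mean(-1); print(g[210:228,276:294].astype(int))
L=[]
for u in list(range(246,272,3))+list(range(296,350,4)):
    col=g[190:240,u].copy(); v0=234-(u-240)*.28; v=np.arange(190,240); k=abs(v-v0)<7; w=np.clip(g[190:240,u]-np.median(g[190:240,u][k])-3,0,None)*k; 
    if w.sum(): L.append((u,(w*v).sum()/w.sum()))
L=np.array(L); p=np.polyfit(L[:,0],L[:,1],1); print(p,np.abs(np.polyval(p,L[:,0])-L[:,1]).max())
u=283.6; vs=np.polyval(p,u); print('seam v at tip col',vs)
s=wray(u,vs,82); print('seam',s)
for v in (217.5,218,219): print(v,wray(u,v,85), wray(u,v,85)[1]-s[1])
```

```text
[[ 48  48  49  48  47  46  46  47  45  45  46  46  45  45  44  45  45  44]
 [ 48  47  47  46  46  46  45  45  45  45  47  45  45  46  45  45  45  43]
 [ 47  47  47  47  47  45  46  45  46  44  45  45  44  44  45  45  45  43]
 [ 47  47  46  46  46  45  45  45  44  45  44  45  44  43  43  45  43  43]
 [ 46  46  46  46  44  46  47  47  49  44  43  43  44  43  42  43  42  44]
 [ 46  46  45  44  46  61  72  76  74  62  48  43  44  44  46  51  58  63]
 [ 45  45  46  46  61  92 107 106 100  92  73  52  45  52  63  77  90  97]
 [ 46  44  45  52  79 105 102  96  93  94  91  68  60  67  80  98 106 106]
 [ 46  45  45  59  87  96  92  88  85  87  87  75  72  75  83 103 108 101]
 [ 49  53  58  69  86  88  88  87  84  82  79  75  75  75  80  97  98  81]
 [ 72  79  85  86  88  90  87  87  84  81  77  73  72  67  63  67  65  52]
 [100 103  98  90  88  89  87  85  83  80  75  73  66  52  43  41  38  35]
 [110 106  99  89  87  87  85  80  74  74  73  71  65  47  37  37  35  35]
 [104 102  95  88  87  86  82  79  77  76  75  72  66  48  38  37  34  34]
 [ 90  88  83  85  85  85  85  83  82  82  81  77  73  64  52  49  46  38]
 [ 82  85  84  85  85  85  85  85  84  85  83  82  80  75  74  72  68  57]
 [ 84  85  85  86  89  96  99  96  92  88  85  83  81  80  77  78  75  71]
 [ 88  93 101 108 119 131 137 130 124 116 109 105  98  89  83  79  78  76]]
[-2.93439369e-01  3.03632461e+02] 4.311936751035688
seam v at tip col 220.41305546259662
seam [488.55228143 146.45674907  82.        ]
217.5 [488.54924081 149.90459264  85.        ] 3.4478435663778555
218 [488.54906604 149.4912467   85.        ] 3.034497629485827
219 [488.54871642 148.66326935  85.        ] 2.2065202743908685
```

```bash
python3 -m creep '{"delta_pos":[[0.0003,0.0015,0],[0.00063,0.00242,0],[0.00063,0.00242,0],[0.00063,0.00242,0],[0.00063,0.00242,0],[0.00063,0.00242,0],[0.00063,0.00242,0],[0.00063,0.00242,0],[0.00063,0.00242,0],[0.00063,0.00242,0],[0.00063,0.00242,0],[0.00063,0.00242,0],[0.00063,0.00242,0],[0.00063,0.00242,0],[0.00073,0.00239,0],[0.00073,0.00239,0]],"twist":[[0,0,0],[0,0,0],[0,0,0],[0,0,0],[0,0,0],[0,0,0],[0,0,0],[0,0,0],[0,0,0],[0,0,0],[0,0,0],[0,0,0],[0,0,0],[0,0,0],[0,0,0],[0,0,0]]}'
python3 - <<'E'
from h import *
o=get_obs();print(o['ft_force'],o['ee_pos'])
im,_=snap('wrist'); g=im.mean(-1); print(g[212:226,272:298].astype(int))
E
```

```text
t: 22.95
ee_pos: [526.0, 161.2, 164.2]
orientation: [2.221, 2.222, -0.0]
ft_force: [-1.7, 0.5, 1.1]
width: 17.6
grasp_force: 30.0
[-1.73911832  0.54367736  1.11515134] [525.96980441 161.21520471 164.19083566]
[[ 47  47  47  46  45  46  48  46  46  47  47  46  47  47  47  48  46  47
   47  47  47  47  48  52  59  66]
 [ 46  47  46  46  46  48  48  47  46  47  45  45  46  45  47  46  45  45
   47  50  54  62  67  78  86  99]
 [ 45  46  46  47  46  45  45  46  47  46  46  49  48  46  45  47  53  58
   65  73  81  93 101 103 106 109]
 [ 46  44  44  46  46  45  45  44  48  60  75  76  74  65  59  67  76  86
   98 102 104 108 110 111 111 111]
 [ 44  45  45  45  44  44  43  46  62  93 109 107 102  94  89  92  97 100
  106 110 111 109 107 104 104  99]
 [ 45  44  43  44  45  48  52  63  85 106 104  98  95  95  97  88  85  87
   92 103 105  99  82  72  71  66]
 [ 42  45  50  53  64  72  80  91 101 100  93  88  87  88  89  80  75  73
   75  81  82  69  51  46  43  42]
 [ 58  66  75  84  96 102 102 100  96  91  90  88  85  83  81  74  63  53
   51  55  52  48  41  39  40  41]
 [ 91  99 103 105 108 109 107  97  91  89  89  88  85  82  79  72  59  44
   40  40  40  41  41  41  42  41]
 [107 109 110 110 110 105 100  91  89  88  87  85  84  80  77  73  64  45
   39  40  40  41  40  40  41  41]
 [109 106 104 102  99  86  86  87  89  87  80  78  77  75  74  72  66  47
   38  39  39  42  39  41  41  41]
 [100  85  78  70  65  60  70  84  89  86  81  78  77  77  74  74  68  50
   41  39  38  38  39  40  40  40]
 [ 68  55  53  49  52  59  73  84  87  86  86  84  83  84  83  78  76  64
   55  51  49  44  38  39  39  40]
 [ 49  54  61  68  75  80  83  86  85  85  86  86  87  85  85  83  82  79
   75  74  71  58  45  38  37  39]]
```

```bash
python3 -m creep '{"delta_pos":[[0.0005,0.0015,0],[0.00073,0.00239,0],[0.00073,0.00239,0],[0.00073,0.00239,0],[0.00073,0.00239,0],[0.00073,0.00239,0],[0.00073,0.00239,0],[0.00073,0.00239,0],[0.00073,0.00239,0],[0.00073,0.00239,0],[0.00073,0.00239,0],[0.00073,0.00239,0],[0.0005,0.0015,0],[0,0,0],[0,0,0]],"twist":[[0,0,0],[0,0,0],[0,0,0],[0,0,0],[0,0,0],[0,0,0],[0,0,0],[0,0,0],[0,0,0],[0,0,0],[0,0,0],[0,0,0],[0,0,0],[0,0,0],[0,0,0]]}'
python3 - <<'E'
from h import *
o=get_obs();print(o['ft_force'],o['ee_pos'])
im,_=snap('wrist'); b,_=snap('scene'); cv2.imwrite('pics/p7.png',np.hstack([cv2.resize(im[185:265,240:360,::-1],(400,267),interpolation=cv2.INTER_CUBIC),cv2.resize(b[150:230,270:390,::-1],(400,267),interpolation=cv2.INTER_CUBIC)]))
E
```

```text
t: 24.25
ee_pos: [556.5, 170.6, 164.4]
orientation: [2.22, 2.221, 0.005]
ft_force: [4.6, 1.3, -2.7]
width: 17.6
grasp_force: 30.0
[ 4.64711868  1.31977553 -2.72318954] [556.49223471 170.5947583  164.42994082]
```

View pics/p7.png

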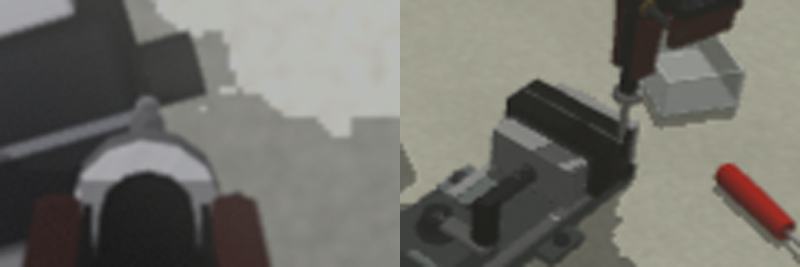

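The tip sits at the far end of the seam, with the ball at (147,105) on the brick's far edge (wrist crop), and the scene crop agrees. Lifting and returning.

```bash
python3 -m creep '{"delta_pos":[[0,0,-0.003],[0,0,-0.006],[0,0,-0.01],[0,0,-0.012],[0,0,-0.008],[0,0,-0.003],[0,0,0],[0,0,0],[0,0,0]],"twist":[[0,0,0],[0,0,0],[0,0,0],[0,0,0],[0,0,0],[0,0,0],[0,0,0],[0,0,0],[0,0,0]]}'
python3 -m creep '{"delta_pos":[[-0.015,-0.002,0],[-0.025,-0.004,0],[-0.035,-0.005,0],[-0.035,-0.005,0],[-0.035,-0.005,0],[-0.035,-0.005,0],[-0.035,-0.005,0],[-0.035,-0.005,0],[-0.035,-0.005,0],[-0.035,-0.005,0],[-0.035,-0.005,0],[-0.035,-0.005,0],[-0.035,-0.004,0],[-0.03,-0.003,0],[-0.025,-0.002,0],[-0.02,0,0],[-0.01,0,0],[0,0,0],[0,0,0],[0,0,0]],"twist":[[0,0,0],[0,0,0],[0,0,0],[0,0,0],[0,0,0],[0,0,0],[0,0,0],[0,0,0],[0,0,0],[0,0,0],[0,0,0],[0,0,0],[0,0,0],[0,0,0],[0,0,0],[0,0,0],[0,0,0],[0,0,0],[0,0,0],[0,0,0]]}'
```

```text
t: 25.1
ee_pos: [554.7, 170.1, 205.9]
orientation: [-2.221, -2.221, 0.001]
ft_force: [0.0, 0.0, -1.0]
width: 17.8
grasp_force: 30.0
t: 26.77
ee_pos: [489.8, -338.7, 205.8]
orientation: [-2.22, -2.221, -0.0]
ft_force: [0.3, -0.2, -0.4]
width: 17.5
grasp_force: 30.0
```

```bash
python3 -m creep '{"delta_pos":[[-0.0003,0.0025,0],[-0.0003,0.0016,0],[0,0,0],[0,0,0],[0,0,0.01],[0,0,0.015],[0,0,0.01],[0,0,0.005],[0,0,0.008],[0,0,0.008],[0,0,0.004],[0,0,0],[0,0,0]],"twist":[[0,0,0],[0,0,0],[0,0,0],[0,0,0],[0,0,0],[0,0,0],[0,0,0],[0,0,0],[0,0,0],[0,0,0],[0,0,0],[0,0,0],[0,0,0]]}'
```

```text
t: 27.85
ee_pos: [494.2, -340.4, 146.0]
orientation: [-2.221, -2.221, 0.0]
ft_force: [-0.2, -0.1, -0.5]
width: 17.8
grasp_force: 30.0
```

```bash
python3 -m creep '{"delta_pos":[[0.001,0,0.005],[0,0,0.01],[0,0,0.01],[0,0,0.007],[0,0,0.004],[0,0,0.002],[0,0,0.001],[0,0,0.0003],[0,0,0],[0,0,0]],"twist":[[0,0,0],[0,0,0],[0,0,0],[0,0,0],[0,0,0],[0,0,0],[0,0,0],[0,0,0],[0,0,0],[0,0,0]]}'
```

```text
t: 28.68
ee_pos: [494.5, -339.6, 107.2]
orientation: [2.221, 2.221, 0.0]
ft_force: [0.3, 0.4, -1.3]
width: 17.9
grasp_force: 30.0
```

```bash
python3 -m creep '{"delta_pos":[[0,0,0.0005],[0,0,0.0004],[0,0,0],[0,0,0],[0,0,0]],"twist":[[0,0,0],[0,0,0],[0,0,0],[0,0,0],[0,0,0]]}'
python3 -m creep '{"delta_pos":[[0,0,0],[0,0,0],[0,0,0],[0,0,0],[0,0,0],[0,0,0],[0,0,0],[0,0,0],[0,0,0],[0,0,0],[0,0,-0.01],[0,0,-0.02],[0,0,-0.03],[0,0,-0.03],[0,0,-0.02],[0,0,-0.01],[0,0,0],[0,0,0],[0,0,0]],"twist":[[0,0,0],[0,0,0],[0,0,0],[0,0,0],[0,0,0],[0,0,0],[0,0,0],[0,0,0],[0,0,0],[0,0,0],[0,0,0],[0,0,0],[0,0,0],[0,0,0],[0,0,0],[0,0,0],[0,0,0],[0,0,0],[0,0,0]]}' 0.8
python3 - <<'E'
from h import *
im,_=snap('top'); b,_=snap('scene'); cv2.imwrite('pics/p8.png',np.hstack([cv2.resize(im[150:290,170:450,::-1],(400,200)),cv2.resize(b[100:300,100:500,::-1],(400,200))]))
a=np.radians(17); vx=np.array([np.cos(a),np.sin(a)]); vy=np.array([-vx[1],vx[0]]); O=np.array([520.1,80.6]); P=cloud('top')
q=P[abs(P[...,2]-82)<4]; w=(q[:,:2]-O)@np.stack([vx,vy],1); w=w[(abs(w[:,0])<70)&(w[:,1]>0)&(w[:,1]<100)]; print(cv2.minAreaRect(w.astype(np.float32)))
E
```

```text
t: 29.1
ee_pos: [494.3, -339.4, 106.1]
orientation: [2.221, 2.222, 0.0]
ft_force: [0.3, 0.3, -0.4]
width: 17.8
grasp_force: 30.0
t: 30.68
ee_pos: [493.5, -338.8, 224.6]
orientation: [-2.22, -2.22, 0.001]
ft_force: [-1.1, -0.1, -1.0]
width: 69.9
grasp_force: 0.0
((-1.6236343383789062, 75.01245880126953), (49.55356216430664, 119.64139556884766), 89.59526062011719)
```

View pics/p8.png

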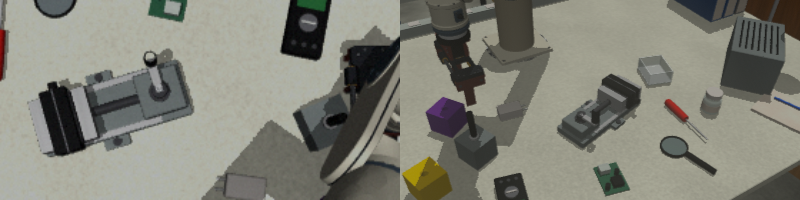

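The probe stands upright in its stand at (473,125), the brick is still clamped, and the gripper is clear and touching nothing. Handing in.

```bash
python3 -c "
from workcell import close_job; print(close_job())"
```

```text
the job is handed in; nothing more can be done
None
```

The job is handed in (no verdict came back): brick clamped at about 12.6 rad of crank, seam traced from the near end to the far end at about 30 mm/s, up to about 2 mm off the line over the first 50 mm, and the probe back upright in its stand.

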